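# Index the tiffin turntable to the spoon's side

### The job

Turn the locking turntable on by exactly one hole, in the direction that brings the steel tiffin towards the side where the orange spoon lies: pull the red spring loop outwards, swing the turntable round with it held out, and let the pin snap fully home in the next hole. Keep the tiffin standing upright in its place on the turntable, and do not disturb the spoon or the other things on the counter.

Things in the scene. Friction and masses are not known exactly. Their poses are not given: they have to be found in the camera images.
- stand: Turntable's fixed base: dark disc 270 mm in diameter, 8 mm high, with ten white dots near its rim, one below each hole of the ten-sided steel hub on it. Holes are 36 degrees (0.628 rad) apart. Origin on the turning axis at counter height, z up. At the start the red loop is on this frame's -x side (about towards the robot) and the tiffin on its +x side.
- platter_mid (a point): Centre of the top of the round wooden platter, 230 mm in diameter, on the turning axis 76 mm above the counter (underside 64 mm). The platter carries the tiffin and the spring plunger round with it; a white line on it points to the loop.
- platter (a joint): Turn of the platter, rad: 0 at the start (pin in first hole); positive is anticlockwise from above, taking the tiffin from the stand's +x towards its +y side and the loop from -x towards -y. Next holes at +0.628 and -0.628, then +-1.257; stops at +-1.4. About 1 N at the loop turns it when the pin is out; pin home leaves 0.02 rad of play.
- plunger (a joint): Pull of the spring plunger radially outwards, m: 0 fully home, stop at 0.026. It leaves the hole at 12 mm and must be out 17 mm to pass between holes; 20 to 22 mm is a good pull. Spring 4 N home, 9 N at 20 mm. Let go off a hole, the pin rests on the hub at 12 mm or more; within about 0.04 rad of a hole it snaps in by itself.
- loop_mid (a point): Middle of the opening in the plunger's flat red loop of 10 mm round bar, 42 mm above the counter. Opening 60 mm wide (along the turn) by 40 mm (radially), clear of the platter's edge, bare counter below: fingers can reach down into it. When home it is 155 mm from the axis, the outer bar's centre line 25 mm further out. The point's -x axis points outwards.
- tiffin_mid (a point): Middle (52 mm up) of the closed two-tier steel tiffin, 94 mm in diameter and 104 mm high with a thin wire carrier up to 131 mm, standing loose on the platter 45 to 55 mm from the axis, on the side away from the red loop. About 0.4 to 0.75 kg.
- spoon_mid (a point): Middle of the orange plastic spoon, 200 mm long and 12 mm high, lying on the counter about 250 mm to the left or right of the turntable's axis (+y or -y side of the stand's frame); its bowl is at its +x end. Its side tells which way to turn. Not to be moved.
- bottle_mid (a point): Middle (95 mm up) of the black sipper bottle, 70 mm in diameter and 190 mm high, standing on the side of the turntable away from the spoon. Not to be moved.
- bowls_mid (a point): Middle (39 mm up) of two nested glass bowls, 140 mm in diameter and 78 mm high. Not to be moved.
- tumbler_mid (a point): Middle (55 mm up) of a steel tumbler, 72 mm in diameter and 110 mm high. Not to be moved.
- jar_mid (a point): Middle (60 mm up) of an amber glass jar, 80 mm in diameter and 120 mm high. Not to be moved.
Mind the look-alikes: they are no part of the job. What is shaped like the part that bears tiffin_mid but pink is not meant.

How it is judged:
On the way, in this order (a step that is already met when the one before it is completed fails the run):
1. the plunger is pulled out of its hole (value of joint plunger above 0.012 m), for 0.1 s.
2. with the plunger out, the platter is swung away from the first hole (value of joint plunger above 0.011 m and (value of joint platter above 0.2 rad or value of joint platter below -0.2 rad)), for 0.1 s.
At the end, for the whole second after the job is handed in: Platter still, one hole (0.628 rad, within 0.06) from the start, turned so that the tiffin is on the spoon's side; plunger home (within 3 mm); tiffin upright (0.1 rad) on the platter, its middle within 80 mm of the axis and over 185 mm radially from the loop's middle (((y of spoon_mid in the frame of stand above 0 m and value of joint platter between 0.568 and 0.688 rad) or (y of spoon_mid in the frame of stand below 0 m and value of joint platter between -0.688 and -0.568 rad)) and value of joint plunger below 0.003 m and velocity of joint platter between -0.05 and 0.05 rad/s and angle between tiffin_mid's own z axis and vertical below 0.1 rad and height (world z) of tiffin_mid between 0.118 and 0.14 m and horizontal distance between tiffin_mid and stand below 0.08 m and x of tiffin_mid in the frame of loop_mid above 0.185 m); the robot touches nothing.
It fails at once if the tiffin is tipped over (angle between tiffin_mid's own z axis and vertical above 0.35 rad).
It fails at once if the spoon, bottle, bowls, tumbler or jar is shoved more than 30 mm (distance of any of spoon_mid, bottle_mid, bowls_mid, tumbler_mid, jar_mid from where it was at the start of the episode above 0.03 m).
It also fails if it takes over 38 s, if anything falls off the work surface, if the arm or the gripper's body presses on something with over 40 N, if the wrist force passes 120 N, or if a joint passes its speed limit or range.

### The arm

A 6-joint arm with a two-finger parallel gripper is mounted at the origin on the work surface. World frame = base frame: x ahead of the robot, y to its left, z up, the work surface at z = 0. Lengths are in m, angles in rad, forces in N, time in s.
With the tool pointing down it reaches from about 0.25 to 0.775 m from the base axis. Payload 4 kg.
Tool frame: the origin (TCP) lies between the finger pads; the fingertips stand 19 mm ahead of it and the grasp point (between the pads) is the TCP (robot.tip_reach is the y of the fingertips in the tool frame, in m); y points along the fingers, x is the direction in which the jaws open and shut, and the axes are right-handed (so a half turn about y gives the same grasp; the last joint's range is limited). The gripper opens to 94 mm and grips with 3 to 60 N. Pads are 16 mm wide; open, the fingers measure 119 mm over their backs; the gripper's body (75 mm by 177 mm) begins 78 mm behind the grasp point.
Start: joints at [-0.103, 0.087, 1.371, -0, 1.684, -0.103], TCP at [0.55, -0, 0.225] pointing down, gripper open.
Joint ranges: [-3.1, 3.1], [-0.76, 2.03], [0.27, 2.55], [-1.08, 4.22], [0.17, 2.65], [-2.57, 2.57]. Speed limits (rad/s): [2.79, 2.79, 3.14, 3.14, 3.14, 3.14].

### API

Orientations are given as [roll, pitch, yaw] about the fixed x, y, z axes, in that order (R = Rz(yaw) Ry(pitch) Rx(roll)).
In Python, from bench import robot, imaging, order gives the robot as it stands.
- The arm moves only by the tool send_rows, never from a script. Its argument "moves" is text: rows parted by semicolons, each of 5 numbers parted by spaces: the gripper's target within -1 to 1 (shut at 1, half-way at 0, fully open at -1), then the shift along the tool's x, y, z in m, then the turn about the tool's y in degrees. In form: fingers tx ty tz roll; .... A call has exactly 10 rows; each row shifts and turns the commanded pose from where the row before left it, along the tool's axes as they then stand; what a row does not reach is not made up. A row lasts 1/12 s, in which the tool goes at most 41.7 mm and 7.16 degrees, less where a joint would pass 70% of its speed; a pose out of reach is approached as far as the arm can. A call with a gripper value outside its range is refused whole. The fingers move at their own pace and stop on an object; the grip force is fixed at half the most. Time passes only in rows, so rows that do not move let the fingers close, or fill a call up. It gives the time, the measured TCP pose, the force and the opening at its end, in the units of the state.
- robot.get_obs(): the state, without advancing time (a new reading comes with each control period).
- imaging.snapshot(name): name is "scene" or "side" or "wrist"; returns a dict with "image" (400x640x3 uint8, red, green, blue), "mtx" (3x3 intrinsics, pixels), "R" (3x3) and "t" (3): a world point X has camera coordinates R X + t. Camera axes: x right, y down, z forward; pixel columns grow to the right and rows downward; lengths in m; the calibration is good to about 2 mm. The wrist camera is an equidistant fisheye: a pixel r from the principal point sees the ray r / f radians off the axis. A picture is of the moment at which its call begins. There is no depth.
- order.close_job(): hands the job in, once; it reports no verdict.
Trained networks look in a picture, given as the dict that the camera call returned (one of the last four; its "shot" number tells which), for a name from the list of things; names that differ only in an ending like _2 or _b are one class to them, and where a whole thing is asked for, a point or a joint stands for the part that bears it (a point fixed in the world has none). Each returns a list of dicts, best first, with "conf" (0 to 1); they miss things now and then, are a little off and sometimes report something else, mostly with a low value. They report only what shows in the picture. A call takes as long as a camera call. They do not tell look-alikes from the thing itself.
- imaging.recognise(picture, target): "centre" ([column, row] in pixels, amid what is visible of it).
- imaging.landmark_of(picture, target): "centre" ([column, row] in pixels: a listed point, or the origin of a listed thing).
The state is a dict: "time": time; "joint_positions": joint angles; "qvel": joint speeds; "joint_torque": joint torques, N m; "tool_pos": TCP position; "ee_rot": TCP orientation; "wrist_force": force on the tool from outside, world axes, zero at the start; "wrist_torque": the same for the moment, N m; "width": finger opening in m.
Only numpy, scipy, OpenCV 4.12 (cv2) and the standard library are available. Lean on these libraries where they do the work, as an engineer would, in place of code of your own. Each camera call takes 0.05 s, during which the arm holds its last target.

## Working session

There is one attempt and no reset: what is moved stays moved. The work goes in short steps, Python scripts to look and compute and a tool call to move; the robot and the scene stay as the last step left them, time stands still between calls to the robot, and variables do not carry over. Pictures are saved under pics/ and viewed, and the job is handed in when it is done.

Besides the shell and the picture viewer there is one more tool, called by a JSON object that holds its "name" and its "arguments", one argument or row to a line. send_rows: Moves the arm, as the interface text tells. Its arguments: {"type":"object","properties":{"moves":{"type":"string"}},"required":["moves"]}

```bash
ls; mkdir -p pics
python3 - <<'E'
from bench import robot, imaging, order
import cv2
o=robot.get_obs()
print({k:(o[k]) for k in ("time","tool_pos","ee_rot","wrist_force","width")})
for n in ("scene","side","wrist"):
    p=imaging.snapshot(n); cv2.imwrite(f"pics/{n}0.png",p["image"][:,:,::-1])
    print(n,p["mtx"].tolist(),p["R"].round(4).tolist(),p["t"].round(4).tolist(),p["shot"])
    for t in ("stand","platter_mid","loop_mid","tiffin_mid","spoon_mid","bottle_mid","bowls_mid","tumbler_mid","jar_mid"):
        try: print(t,[(q["centre"],round(q["conf"],2)) for q in imaging.landmark_of(p,t)][:3])
        except Exception as e: print(t,e)
E
```

```text
pics
{'time': 0.0, 'tool_pos': array([5.49518542e-01, 4.35600385e-05, 2.23304967e-01]), 'ee_rot': array([-1.57056380e+00,  2.13825384e-03,  1.85277262e-05]), 'wrist_force': array([0.76173385, 0.52105828, 0.25569388]), 'width': 0.09412160735287771}
scene [[395.6371147940376, 0.0, 313.4194328877225], [0.0, 395.6371147940376, 198.32533375461236], [0.0, 0.0, 1.0]] [[0.4707, 0.8822, 0.0121], [0.7107, -0.371, -0.5977], [-0.5228, 0.29, -0.8016]] [-0.2833, -0.3045, 1.6492] 1
stand [([331.4, 235.5], 0.9)]
platter_mid [([334.8, 222.5], 0.97)]
loop_mid [([317.2, 194.9], 0.48)]
tiffin_mid [([335.2, 226.3], 0.82), ([260.6, 184.5], 0.6)]
spoon_mid [([258.2, 254.2], 0.57)]
bottle_mid [([398.5, 198.4], 0.7), ([139.4, 257.9], 0.61), ([334.2, 228.4], 0.49)]
bowls_mid [([431.5, 169.0], 0.72)]
tumbler_mid [([140.2, 257.4], 0.83)]
jar_mid [([164.8, 290.7], 0.55)]
side [[416.3185813480117, 0.0, 325.53416838157074], [0.0, 416.3185813480117, 196.74324603752467], [0.0, 0.0, 1.0]] [[-0.9233, -0.3839, 0.0104], [-0.2277, 0.5255, -0.8198], [0.3092, -0.7593, -0.5726]] [0.5077, 0.1807, 1.4422] 2
stand [([296.4, 212.7], 0.69)]
platter_mid [([302.1, 198.1], 0.89)]
loop_mid [([335.3, 216.3], 0.5), ([264.9, 227.5], 0.34)]
tiffin_mid [([291.9, 178.3], 0.65), ([377.5, 200.7], 0.59)]
spoon_mid [([338.3, 181.5], 0.6), ([250.2, 292.2], 0.17)]
bottle_mid [([266.4, 228.5], 0.73)]
bowls_mid [([251.1, 293.6], 0.57)]
tumbler_mid [([384.5, 143.7], 0.64)]
jar_mid [([352.8, 140.3], 0.66)]
wrist [[309.70691628693146, 0.0, 316.5907401584946], [0.0, 309.70691628693146, 192.9263431791175], [0.0, 0.0, 1.0]] [[1.0, -0.0016, -0.0004], [-0.0015, -0.9732, 0.2298], [-0.0008, -0.2298, -0.9732]] [-0.5504, -0.0239, 0.3904] 3
stand [([382.3, 134.5], 0.93)]
platter_mid [([394.4, 136.2], 0.61)]
loop_mid [([397.1, 135.8], 0.67)]
tiffin_mid []
spoon_mid [([341.8, 308.5], 0.58)]
bottle_mid []
bowls_mid []
tumbler_mid []
jar_mid []
```

View pics/scene0.png

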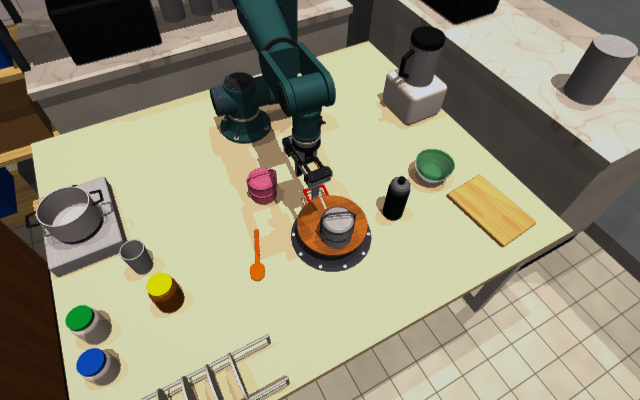

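View pics/side0.png

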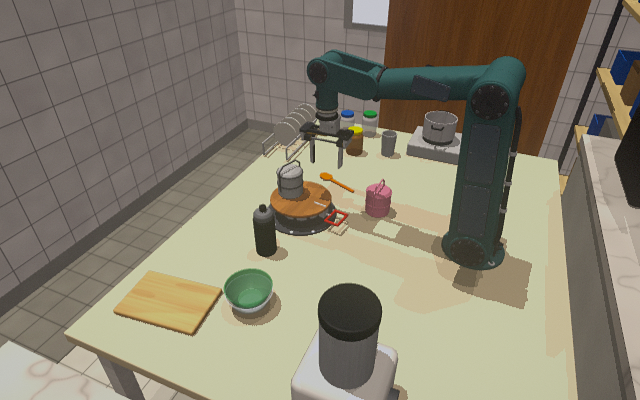

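View pics/wrist0.png

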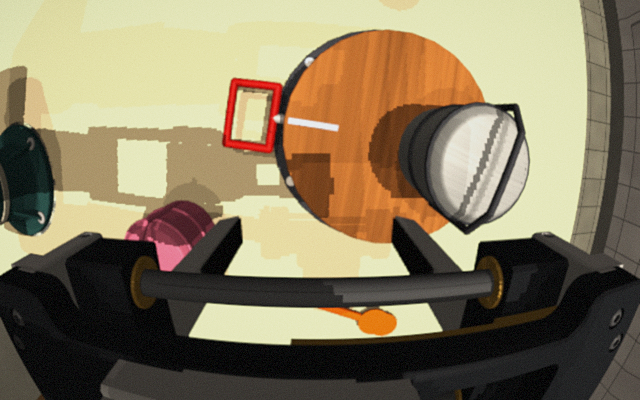

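The spoon lies on the stand's −y side: it is at the bottom of the wrist view at about (377,320), and left in the scene view at (258,254). So the platter has to turn negative, which is clockwise from above, and the loop goes towards +y. The red loop is at about (253,116) in the wrist view, and the pink look-alike is at (170,235). Next I measure the positions.

```bash
cat > h.py <<'E'
import numpy as np, cv2
from scipy.optimize import least_squares
def ray(p,uv,fish):
    K=p["mtx"]; x=(uv[0]-K[0,2])/K[0,0]; y=(uv[1]-K[1,2])/K[1,1]
    if fish:
        r=np.hypot(x,y); d=np.array([np.sin(r)*x/r,np.sin(r)*y/r,np.cos(r)]) if r>1e-9 else np.array([0,0,1.])
    else: d=np.array([x,y,1.])
    d=p["R"].T@d; return -p["R"].T@p["t"], d/np.linalg.norm(d)
def proj(p,X,fish):
    c=np.atleast_2d(X)@p["R"].T+p["t"]; K=p["mtx"]
    if fish:
        rho=np.hypot(c[:,0],c[:,1]); th=np.arctan2(rho,c[:,2]); s=(th/np.maximum(rho,1e-12))[:,None]
        n=c[:,:2]*s
    else: n=c[:,:2]/c[:,2:]
    return n*[K[0,0],K[1,1]]+[K[0,2],K[1,2]]
def atz(p,uv,z,fish):
    o,d=ray(p,uv,fish); return o+d*(z-o[2])/d[2]
def tri(rs):
    A=0;b=0
    for o,d in rs:
        M=np.eye(3)-np.outer(d,d); A=A+M; b=b+M@o
    X=np.linalg.solve(A,b)
    return X,[float(np.linalg.norm((np.eye(3)-np.outer(d,d))@(X-o))) for o,d in rs]
def redmask(im):
    r,g,b=[im[:,:,i].astype(int) for i in range(3)]
    return ((r>110)&(g<60)&(b<60)&(r-g>90)&(abs(g-b)<25)).astype(np.uint8)
E
python3 - <<'E'
from h import *
from bench import robot, imaging
P={n:imaging.snapshot(n) for n in ("scene","side","wrist")}
for t,uv in dict(stand=((331.4,235.5),(296.4,212.7)),platter=((334.8,222.5),(302.1,198.1)),spoon=((258.2,254.2),(338.3,181.5)),bottle=((398.5,198.4),(266.4,228.5)),pink=((260.6,184.5),(377.5,200.7)),tiffin=((335.2,226.3),(291.9,178.3))).items():
    X,e=tri([ray(P[n],c,False) for n,c in zip(("scene","side"),uv)]); print(t,X.round(3),np.round(e,4))
p=P["wrist"]
m=redmask(p["image"]); m[:, 300:]=0
cs,h=cv2.findContours(m,cv2.RETR_CCOMP,cv2.CHAIN_APPROX_NONE)
cv2.imwrite("pics/m0.png",m*255)
for c,hh in zip(cs,h[0]):
    if len(c)<40: continue
    pts=np.array([atz(p,q[0],0.042,True)[:2] for q in c]).astype(np.float32)
    print(hh[3],len(c),cv2.minAreaRect(pts))
# loop triangulation: centroid of hole seen by wrist, scene, side
for n in P:
    m=redmask(P[n]["image"]); k,l,s,c=cv2.connectedComponentsWithStats(m); print(n,[(s[i].tolist(),c[i].round(1).tolist()) for i in range(1,k) if s[i][4]>25])
# white line
hsv=cv2.cvtColor(p["image"],cv2.COLOR_RGB2HSV)
w=((hsv[:,:,1]<70)&(hsv[:,:,2]>170)).astype(np.uint8); w[:, :284]=0; w[:,345:]=0; w[:105]=0; w[140:]=0
ys,xs=np.nonzero(w)
pts=np.array([atz(p,(x,y),0.076,True)[:2] for x,y in zip(xs,ys)]).astype(np.float32)
print("line",cv2.minAreaRect(pts), cv2.fitLine(pts,cv2.DIST_L2,0,.01,.01).ravel())
# platter edge (orange) 
o=((hsv[:,:,0]<22)&(hsv[:,:,1]>130)&(hsv[:,:,2]>110)).astype(np.uint8)
cs,_=cv2.findContours(o,cv2.RETR_EXTERNAL,cv2.CHAIN_APPROX_NONE)
c=max(cs,key=cv2.contourArea)[:,0]
pts=np.array([atz(p,q,0.076,True)[:2] for q in c])
f=least_squares(lambda v:np.hypot(*(pts-v[:2]).T)-v[2],[.68,.05,.115],loss="soft_l1",f_scale=.001); print("platter circ",f.x.round(4))
E
```

```text
stand [0.641 0.054 0.005] [0.007 0.007]
platter [0.627 0.058 0.075] [0.0059 0.0059]
spoon [ 0.581 -0.198  0.008] [0.007 0.007]
bottle [0.652 0.285 0.093] [0.0074 0.0074]
pink [ 0.365 -0.081  0.051] [0.0047 0.0047]
tiffin [0.676 0.031 0.136] [0.002 0.002]
-1 228 ((0.47781839966773987, 0.0738518089056015), (0.07870496064424515, 0.05902719125151634), 80.91133117675781)
0 178 ((0.477223664522171, 0.074299655854702), (0.06409977376461029, 0.04408164694905281), 80.97528839111328)
scene [([319, 185, 9, 10, 30], [323.7, 188.6]), ([303, 189, 8, 13, 41], [306.4, 194.0])]
side [([324, 210, 23, 16, 72], [335.2, 217.6])]
wrist [([223, 79, 59, 74, 1522], [252.3, 115.5])]
line ((0.5467143058776855, 0.06292419135570526), (0.00656252121552825, 0.0504143163561821), 80.65775299072266) [ 0.9872301  -0.15930049  0.54677564  0.06294062]
platter circ [0.622  0.0558 0.1044]
```

View pics/m0.png

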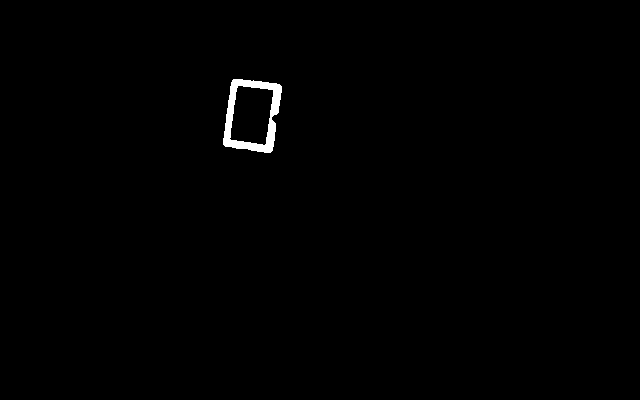

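{"name": "send_rows", "arguments": {
  "moves": "0.22 -0.0161 0 0.013 0; 0.22 -0.0161 0 0.013 0; 0.22 -0.0161 0 0.013 0; 0.22 -0.0161 0 0.013 0; 0.22 -0.0161 0 0.013 0; 0.22 -0.0161 0 0.013 0; 0.22 0 0 0 4.6; 0.22 0 0 0 4.6; 0.22 0 0 0 0; 0.22 0 0 0 0"
}}

```text
time: 2.48
tool_pos: [0.4534, 0.0781, 0.2247]
ee_rot: [-1.571, -0.0, -0.158]
wrist_force: [0.3, 0.1, -0.6]
width: 0.0368
```

```bash
cat > look.py <<'E'
import sys
from h import *
from bench import robot, imaging
from scipy.spatial.transform import Rotation as Ro
tag=sys.argv[1]
o=robot.get_obs(); R=Ro.from_euler("xyz",o["ee_rot"]).as_matrix()
print("t",o["time"],"tcp",o["tool_pos"].round(4),"F",o["wrist_force"].round(1),"w",round(o["width"],4),"x-axis yaw deg",np.degrees(np.arctan2(R[1,0],R[0,0])).round(2),"y axis",R[:,1].round(3))
P={n:imaging.snapshot(n) for n in sys.argv[2:]}
for n,p in P.items():
    cv2.imwrite(f"pics/{n}_{tag}.png",p["image"][:,:,::-1])
    if n=="wrist":
        m=redmask(p["image"]); cs,h=cv2.findContours(m,cv2.RETR_CCOMP,cv2.CHAIN_APPROX_NONE)
        for c,hh in zip(cs,h[0]):
            if len(c)<40: continue
            for z in (.042,):
                pts=np.array([atz(p,q[0],z,True)[:2] for q in c]).astype(np.float32)
                print("red",hh[3],len(c),[np.round(v,4) for v in cv2.minAreaRect(pts)])
E
python3 look.py 1 wrist side scene
```

```text
t 2.4833 tcp [0.4534 0.0781 0.2247] F [ 0.3  0.1 -0.6] w 0.0368 x-axis yaw deg -9.08 y axis [ 0.  0. -1.]
red -1 227 [array([0.4781, 0.0741]), array([0.0787, 0.0593]), np.float64(80.7016)]
red 0 178 [array([0.4772, 0.0739]), array([0.0637, 0.0442]), np.float64(80.881)]
```

View pics/wrist_1.png

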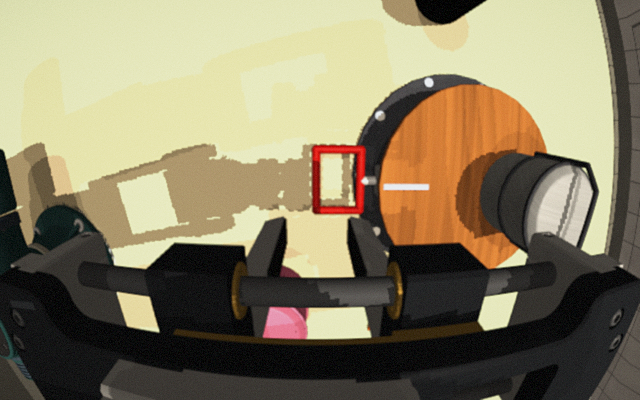

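Run:
```python
from h import *
from bench import imaging
# height of loop: wrist moved mostly horizontally; use hole/outer centre in both wrist views + side
s=imaging.snapshot("side"); w=imaging.snapshot("wrist")
def rc(p):
    m=redmask(p["image"]); k,l,st,c=cv2.connectedComponentsWithStats(m); i=1+np.argmax(st[1:,4]); 
    ys,xs=np.nonzero(l==i); return np.array(cv2.minAreaRect(np.c_[xs,ys].astype(np.float32))[0]),st[i]
a,sa=rc(s); b,sb=rc(w); print(a,sa,b,sb)
print(tri([ray(s,a,False),ray(w,b,True)]))
```

```text
[334.4230957  217.11538696] [324 210  22  16  62] [338.5 179. ] [ 312  145   54   69 1450]
(array([0.48085088, 0.0764737 , 0.04604557]), [0.0027163181713197445, 0.002716318171319785])
```

{"name": "send_rows", "arguments": {
  "moves": "0.22 0 0.0205 0 0; 0.22 0 0.0205 0 0; 0.22 0 0.0205 0 0; 0.22 0 0.0205 0 0; 0.22 0 0.0205 0 0; 0.22 0 0.0205 0 0; 0.22 0 0.0205 0 0; 0.22 0 0.0205 0 0; 0.22 0 0.0205 0 0; 0.22 0 0 0 0"
}}

```text
time: 3.57
tool_pos: [0.45, 0.0777, 0.0356]
ee_rot: [-1.573, 0.009, -0.16]
wrist_force: [-1.1, 0.6, 0.4]
width: 0.037
```

```bash
python3 look.py 2 wrist side
```

```text
t 3.5667 tcp [0.45   0.0777 0.0356] F [-1.1  0.6  0.4] w 0.037 x-axis yaw deg -9.19 y axis [-0.009 -0.001 -1.   ]
red -1 410 [array([0.482 , 0.0959]), array([0.0345, 0.0598]), np.float64(81.2404)]
```

View pics/wrist_2.png

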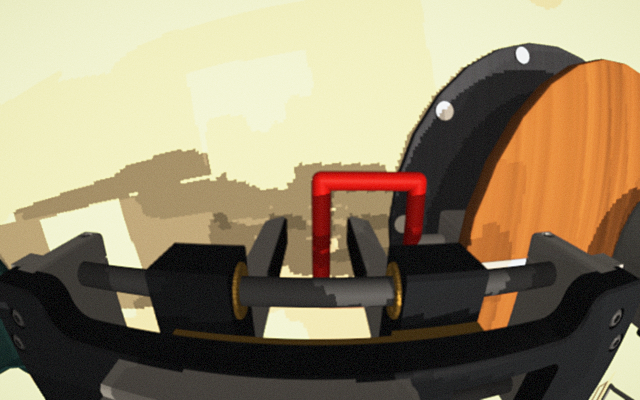

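View pics/side_2.png

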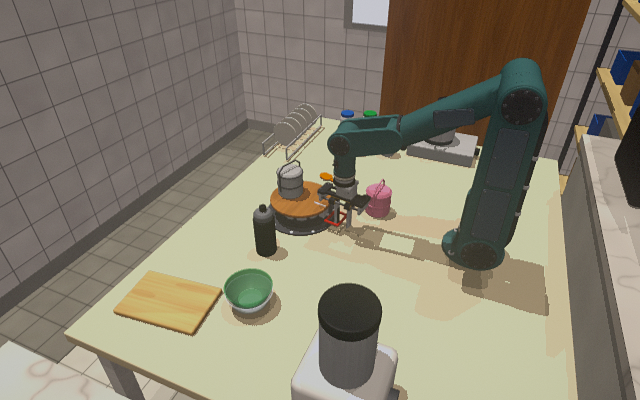

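The outer bar (column ~322 in the wrist view) is between the fingers, with one finger inside the loop. Now I close on it.

{"name": "send_rows", "arguments": {
  "moves": "0.22 0 0 0 0; 0.6 0 0 0 0; 1 0 0 0 0; 1 0 0 0 0; 1 0 0 0 0; 1 0 0 0 0; 1 0 0 0 0; 1 0 0 0 0; 1 0 0 0 0; 1 0 0 0 0"
}}

```text
time: 4.5
tool_pos: [0.4524, 0.0783, 0.0404]
ee_rot: [-1.571, 0.002, -0.16]
wrist_force: [-4.9, 0.4, 5.4]
width: 0.0092
```

```bash
python3 look.py 3 wrist
```

```text
t 4.5 tcp [0.4524 0.0783 0.0404] F [-4.9  0.4  5.4] w 0.0092 x-axis yaw deg -9.19 y axis [-0.002  0.    -1.   ]
red -1 396 [array([0.4816, 0.0968]), array([0.0347, 0.0599]), np.float64(79.292)]
```

{"name": "send_rows", "arguments": {
  "moves": "1 -0.0028 0 0 0; 1 -0.0028 0 0 0; 1 -0.0028 0 0 0; 1 -0.0028 0 0 0; 1 -0.0028 0 0 0; 1 -0.0028 0 0 0; 1 -0.0028 0 0 0; 1 -0.0024 0 0 0; 1 0 0 0 0; 1 0 0 0 0"
}}

```text
time: 5.38
tool_pos: [0.4346, 0.0811, 0.0407]
ee_rot: [-1.57, -0.008, -0.161]
wrist_force: [8.3, -1.3, -4.3]
width: 0.0087
```

```bash
python3 look.py 4 wrist
```

```text
t 5.3833 tcp [0.4346 0.0811 0.0407] F [ 8.3 -1.3 -4.3] w 0.0087 x-axis yaw deg -9.21 y axis [ 0.008 -0.001 -1.   ]
red -1 404 [array([0.464 , 0.0987]), array([0.0347, 0.0595]), np.float64(80.3749)]
```

View pics/wrist_4.png

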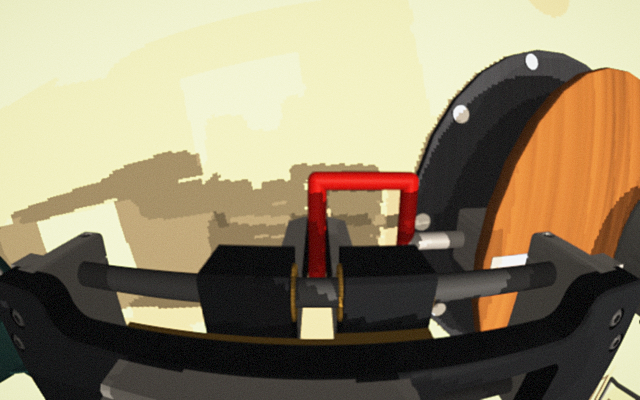

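{"name": "send_rows", "arguments": {
  "moves": "1 -0.001 0 0 0; 1 -0.001 0 0 0; 1 -0.001 0 0 0; 1 0 0 0 0; 1 0 0 0 0; 1 0 0 0 0; 1 0 0 0 0; 1 0 0 0 0; 1 0 0 0 0; 1 0 0 0 0"
}}

```text
time: 6.27
tool_pos: [0.432, 0.0815, 0.0407]
ee_rot: [-1.57, -0.008, -0.161]
wrist_force: [9.3, -1.2, -4.4]
width: 0.0092
```

{"name": "send_rows", "arguments": {
  "moves": "1 0.00003 0 0.00354 1; 1 0.00012 0 0.00708 2; 1 0.00012 0 0.00708 2; 1 0.00012 0 0.00708 2; 1 0.00012 0 0.00708 2; 1 0.00012 0 0.00708 2; 1 0.00012 0 0.00708 2; 1 0.00012 0 0.00708 2; 1 0.00012 0 0.00708 2; 1 0.00003 0 0.00354 1"
}}

```text
time: 7.1
tool_pos: [0.4518, 0.1413, 0.0407]
ee_rot: [-1.57, -0.008, -0.476]
wrist_force: [8.0, -4.4, -2.8]
width: 0.0086
```

```bash
python3 look.py 5 wrist scene; python3 -c "
import numpy as np
from bench import robot
o=robot.get_obs();d=o['tool_pos'][:2]-[.6305,.0495];print(np.hypot(*d),180-np.degrees(np.arctan2(d[1],d[0])), o['tool_pos'])"
```

```text
t 7.1 tcp [0.4518 0.1413 0.0407] F [ 8.  -4.4 -2.8] w 0.0086 x-axis yaw deg -27.27 y axis [ 0.007 -0.003 -1.   ]
red -1 51 [array([0.4454, 0.1271]), array([0.011 , 0.0035]), np.float64(62.4544)]
red -1 353 [array([0.4861, 0.1511]), array([0.0307, 0.0603]), np.float64(61.4194)]
0.20092277633414737 27.201991581585446 [0.45179919 0.1413476  0.04064746]
```

View pics/wrist_5.png

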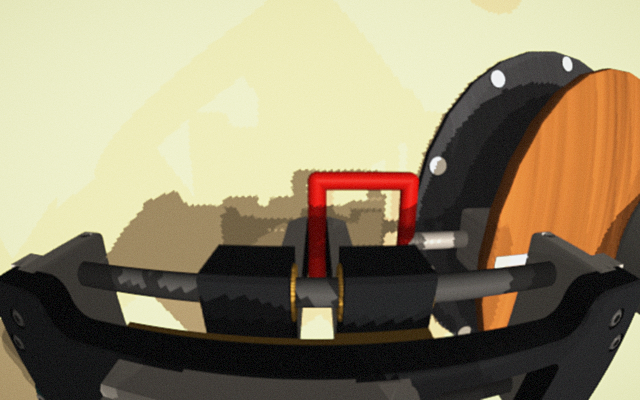

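View pics/scene_5.png

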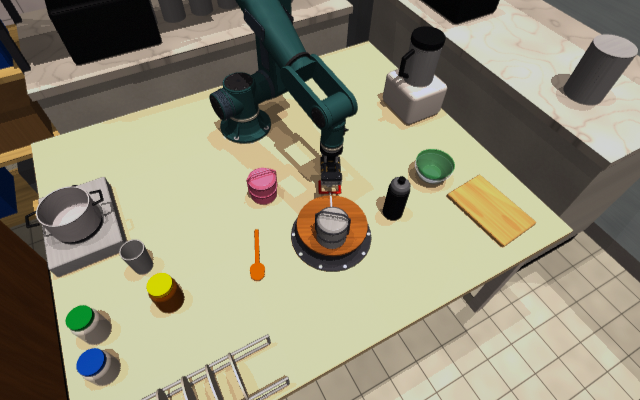

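The platter has turned 18°, the pull is still about 21 mm, and the tiffin is upright and moving towards the spoon's side. I do the second half of the swing the same way.

{"name": "send_rows", "arguments": {
  "moves": "1 0.00003 0 0.00354 1; 1 0.00012 0 0.00708 2; 1 0.00012 0 0.00708 2; 1 0.00012 0 0.00708 2; 1 0.00012 0 0.00708 2; 1 0.00012 0 0.00708 2; 1 0.00012 0 0.00708 2; 1 0.00012 0 0.00708 2; 1 0.00012 0 0.00708 2; 1 0.00003 0 0.00354 1"
}}

```text
time: 8.03
tool_pos: [0.4889, 0.1915, 0.0406]
ee_rot: [-1.57, -0.007, -0.79]
wrist_force: [4.9, -7.0, 0.3]
width: 0.009
```

{"name": "send_rows", "arguments": {
  "moves": "1 0 0 0 0; 1 0 0 0 0; 1 0 0 0 0; 1 0 0 0 0; 1 0 0 0 0; 1 0 0 0 0; 1 0 0 0 0; 1 0 0 0 0; 1 0 0 0 0; 1 0 0 0 0"
}}

```text
time: 8.87
tool_pos: [0.4886, 0.1911, 0.0406]
ee_rot: [-1.57, -0.007, -0.789]
wrist_force: [6.8, -5.8, -0.4]
width: 0.0091
```

```bash
python3 look.py 6 wrist; python3 -c "
import numpy as np
from bench import robot
o=robot.get_obs();d=o['tool_pos'][:2]-[.6305,.0495];print(np.hypot(*d),180-np.degrees(np.arctan2(d[1],d[0])), o['tool_pos'])"
```

```text
t 8.8667 tcp [0.4886 0.1911 0.0406] F [ 6.8 -5.8 -0.4] w 0.0091 x-axis yaw deg -45.22 y axis [ 0.006 -0.004 -1.   ]
red -1 358 [array([0.5244, 0.1898]), array([0.0307, 0.06  ]), np.float64(45.0385)]
0.20049398874358454 44.94655455350144 [0.48859716 0.19113835 0.04060499]
```

View pics/wrist_6.png

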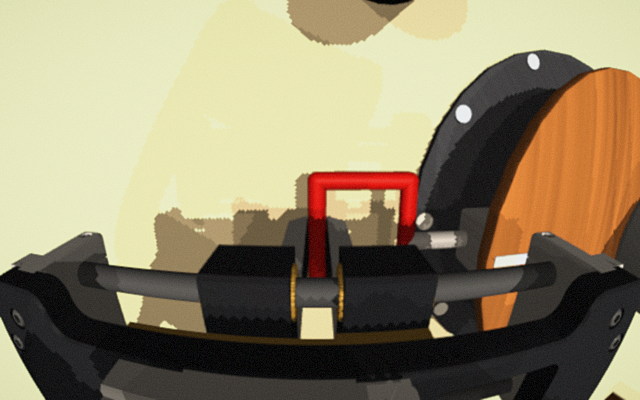

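The dots sit within about 3 px of where they were before the swing, so the platter is one hole on. Now I let the plunger in while still holding it.

{"name": "send_rows", "arguments": {
  "moves": "1 0.0025 0 0 0; 1 0.0025 0 0 0; 1 0.0025 0 0 0; 1 0.0025 0 0 0; 1 0.0025 0 0 0; 1 0.0025 0 0 0; 1 0.0025 0 0 0; 1 0.0025 0 0 0; 1 0.0015 0 0 0; 1 0 0 0 0"
}}

```text
time: 9.75
tool_pos: [0.502, 0.1776, 0.0405]
ee_rot: [-1.57, -0.002, -0.789]
wrist_force: [3.5, -2.2, 2.6]
width: 0.009
```

```bash
python3 look.py 7 wrist; python3 -c "
import numpy as np
from bench import robot
o=robot.get_obs();d=o['tool_pos'][:2]-[.6305,.0495];print(np.hypot(*d),180-np.degrees(np.arctan2(d[1],d[0])), o['tool_pos'])"
```

```text
t 9.75 tcp [0.502  0.1776 0.0405] F [ 3.5 -2.2  2.6] w 0.009 x-axis yaw deg -45.23 y axis [ 0.002 -0.001 -1.   ]
red -1 357 [array([0.5376, 0.1762]), array([0.0312, 0.0601]), np.float64(45.088)]
0.1817908858424588 44.92532339106694 [0.501787   0.17787792 0.04054975]
```

View pics/wrist_7.png

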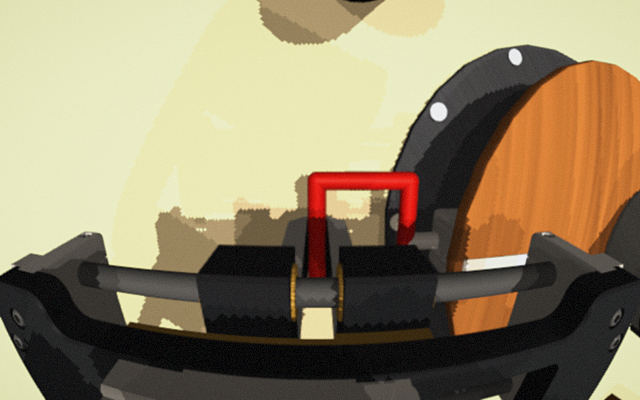

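The pin is in the hole, with about 2 mm left to go. I open to the partial width used on the way in, wait, then lift straight up.

{"name": "send_rows", "arguments": {
  "moves": "0.6 0 0 0 0; 0.22 0 0 0 0; 0.22 0 0 0 0; 0.22 0 0 0 0; 0.22 0 0 0 0; 0.22 0 0 0 0; 0.22 0 0 0 0; 0.22 0 0 0 0; 0.22 0 0 0 0; 0.22 0 0 0 0"
}}

```text
time: 10.63
tool_pos: [0.5011, 0.1783, 0.04]
ee_rot: [-1.571, 0.0, -0.789]
wrist_force: [0.5, -0.8, 0.1]
width: 0.0368
```

```bash
python3 look.py 8 wrist
```

```text
t 10.6333 tcp [0.5011 0.1783 0.04  ] F [ 0.5 -0.8  0.1] w 0.0368 x-axis yaw deg -45.2 y axis [ 0.  0. -1.]
red -1 376 [array([0.5378, 0.1751]), array([0.0325, 0.0597]), np.float64(45.1407)]
```

View pics/wrist_8.png

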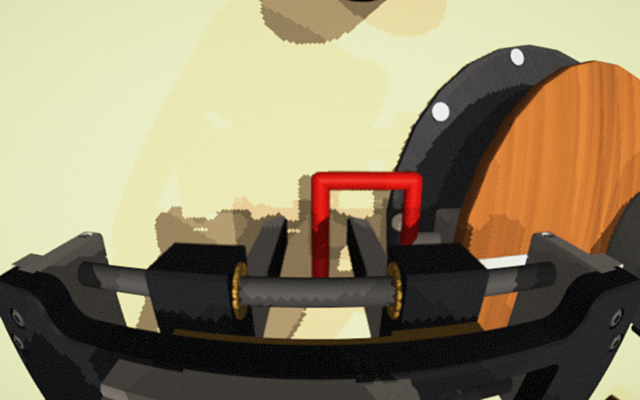

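The fingers are clear of the bar and the wrist force is near zero. I lift straight up.

{"name": "send_rows", "arguments": {
  "moves": "0.22 0 -0.01 0 0; 0.22 0 -0.02 0 0; 0.22 0 -0.02 0 0; 0.22 0 -0.02 0 0; 0.22 0 -0.025 0 0; 0.22 0 -0.025 0 0; 0.22 0 -0.025 0 0; 0.22 0 -0.025 0 0; 0.22 0 -0.015 0 0; 0.22 0 0 0 0"
}}

```text
time: 11.52
tool_pos: [0.5031, 0.1787, 0.2307]
ee_rot: [-1.562, -0.005, -0.789]
wrist_force: [-0.0, 0.6, 0.3]
width: 0.0369
```

```bash
python3 look.py 9 wrist scene side
python3 - <<'E'
import numpy as np
from h import *
from bench import imaging
p=imaging.snapshot("wrist")
m=redmask(p["image"]); cs,h=cv2.findContours(m,cv2.RETR_CCOMP,cv2.CHAIN_APPROX_NONE)
c=max(cs,key=len)
pts=np.array([atz(p,q[0],.042,True)[:2] for q in c]).astype(np.float32)
r=cv2.minAreaRect(pts); d=np.array(r[0])-[.6305,.0495]; print("loop radius",np.hypot(*d),"angle",180-np.degrees(np.arctan2(d[1],d[0])))
E
```

```text
t 11.5167 tcp [0.5031 0.1787 0.2307] F [-0.   0.6  0.3] w 0.0369 x-axis yaw deg -45.2 y axis [ 0.01   0.002 -1.   ]
red -1 362 [array([0.5209, 0.1585]), array([0.0781, 0.0591]), np.float64(44.9821)]
loop radius 0.15459083262919499 angle 44.983068898575965
```

View pics/wrist_9.png

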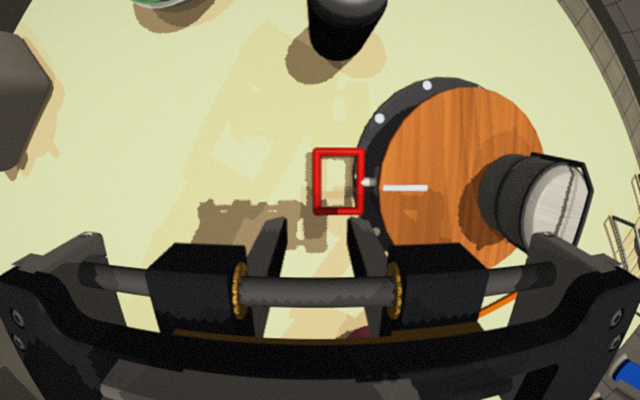

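View pics/side_9.png

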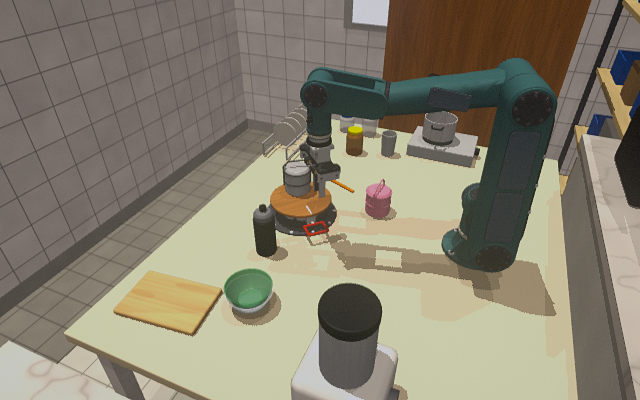

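View pics/scene_9.png

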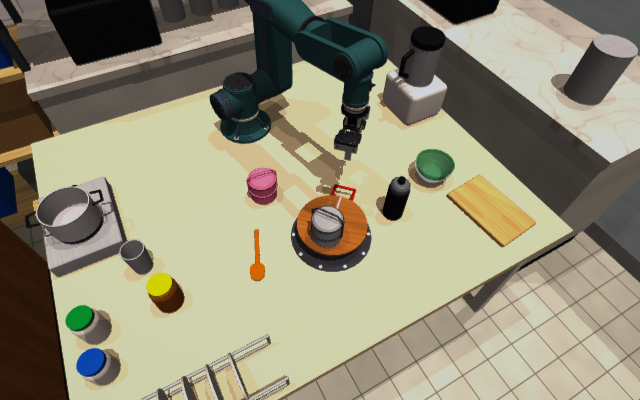

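The wrist view matches the one from before the pull: loop radius 154.6 mm (home is 155 mm) and a turn of about 36°. The tiffin is upright in its place, the spoon and the other things have not moved, and the gripper is clear. I hand the job in.

```bash
python3 -c "
from bench import order
print(order.close_job())"
```

```text
the job is handed in; nothing more can be done
None
```

I turned the turntable on by one hole, clockwise from above (negative). That is the spoon's direction, since the spoon lies on the stand's −y side. I gripped the loop's outer bar, pulled it out about 21 mm, swung it 36° with the pin held out, let it back in, opened the fingers and lifted clear. I then handed the job in, at about 12 s on the robot's clock; it gives no verdict.

**Last checks:**
- **Turn:** the platter turned 35.9° (about 0.626 rad, against 0.628 wanted).
- **Plunger:** the loop's middle is 154.6 mm from the axis, against 155 mm when home, so the pin is fully in.
- **Tiffin and the rest:** by eye in the pictures, the tiffin stands upright in its place and the spoon, bottle and other things have not moved. I did not measure the tiffin's angle or distances.
- **Gripper:** it is well above everything, and the wrist force is near zero.

**What disagreed:**
- **Loop height:** measured from two views it came out at 46 mm against the stated 42 mm. The rays missed each other by about 3 mm, so I took it as agreeing.
- **Pull:** the first pull gave only 18 mm of the 22 mm commanded because the arm gives under the spring, so I pulled 3 mm more.
- **Platter circle fit:** it gave a radius of 104 mm instead of 115 mm, because parts of the platter were hidden. I dropped it and took the axis from the loop and the white line, which agreed within 1 mm.

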